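Shut off the bench air

TASK

The casting bench has finished with compressed air for the day: push round the lever of each ball valve on the air manifold that is still open, fully or partly, until it is fully shut against its stop, square across its outlet. Do not open the valve that is already shut, and leave the bottle, mug, mould and brush where they are; one finger is enough, nothing needs to be gripped or lifted.

Things in the scene. Friction and masses are not known exactly. Their poses are not given: they have to be found in the camera images.
- valve_a: brass ball valve, one of three alike, 125 mm apart in a row; they swap places. Fixed. Origin on the bench under its upright lever stem; -x points along the outlet to the steel quick coupler, +x to the manifold bar, z up. Valve and coupler reach 83 mm along -x and 62 mm up; stem nut top 80 mm up, 15 mm wide
- lever_a (a joint): lever angle of valve_a: 0 = fully shut against its stop, lever square across the outlet, pointing along the valve's +y; 1.57 = fully open, pointing along the valve's -x over the coupler. Between = partly open. Shutting is clockwise seen from above. Stiff, stays where left: about 0.45 N m (6 N at 75 mm from the stem)
- lever_a_grip (a point): middle of the flat black sleeve of valve_a's lever, 75 mm from the stem axis, 83 mm above the bench. Sleeve 13 mm wide, 10 mm thick (78 to 88 mm up), upright sides, from 33 to 101 mm out from the stem. Its y points outwards along the lever, x across it, the way it moves when shutting
- valve_b: brass ball valve, one of three alike, 125 mm apart in a row; they swap places. Fixed. Origin on the bench under its upright lever stem; -x points along the outlet to the steel quick coupler, +x to the manifold bar, z up. Valve and coupler reach 83 mm along -x and 62 mm up; stem nut top 80 mm up, 15 mm wide
- lever_b (a joint): lever angle of valve_b: 0 = fully shut against its stop, lever square across the outlet, pointing along the valve's +y; 1.57 = fully open, pointing along the valve's -x over the coupler. Between = partly open. Shutting is clockwise seen from above. Stiff, stays where left: about 0.45 N m (6 N at 75 mm from the stem)
- lever_b_grip (a point): middle of the flat black sleeve of valve_b's lever, 75 mm from the stem axis, 83 mm above the bench. Sleeve 13 mm wide, 10 mm thick (78 to 88 mm up), upright sides, from 33 to 101 mm out from the stem. Its y points outwards along the lever, x across it, the way it moves when shutting
- valve_c: brass ball valve, one of three alike, 125 mm apart in a row; they swap places. Fixed. Origin on the bench under its upright lever stem; -x points along the outlet to the steel quick coupler, +x to the manifold bar, z up. Valve and coupler reach 83 mm along -x and 62 mm up; stem nut top 80 mm up, 15 mm wide
- lever_c (a joint): lever angle of valve_c: 0 = fully shut against its stop, lever square across the outlet, pointing along the valve's +y; 1.57 = fully open, pointing along the valve's -x over the coupler. Between = partly open. Shutting is clockwise seen from above. Stiff, stays where left: about 0.45 N m (6 N at 75 mm from the stem)
- lever_c_grip (a point): middle of the flat black sleeve of valve_c's lever, 75 mm from the stem axis, 83 mm above the bench. Sleeve 13 mm wide, 10 mm thick (78 to 88 mm up), upright sides, from 33 to 101 mm out from the stem. Its y points outwards along the lever, x across it, the way it moves when shutting
- manifold: fixed aluminium bar 330 x 36 mm, top 63 mm up, carrying the valves, with a grey regulator at its right end. Origin on the bench under the middle valve's stem, axes as the valves' (+y along the bar). Bar at x 45 to 81 mm; regulator at x 63, y -237 mm, 50 x 56 mm, knob top 124 mm up, gauge forward to x 9 mm; feed pipe down to the bench at y -298 mm
- bottle: bystander: small amber glass bottle, 42 mm across, 85 mm tall, loose, to the right of the levers. Origin under its centre
- cup: bystander: white mug, 76 mm across, 85 mm tall, loose, beyond the left end of the valves. Origin under its centre
- mould: bystander: closed two-part plaster mould 85 x 130 mm, 79 mm tall, loose, behind the manifold bar. Origin under its centre
- brush: bystander: brush lying flat on the bench between the robot and the valves, pointing sideways, under 40 mm tall. Origin near its middle

How it is judged (in metres and radians):
At the end, for the whole second after the job is handed in: all three levers are fully shut (within 0.08 rad of the stop) and stay there, and the bottle, mug, mould and brush are within 30 mm of where they stood (value of joint each of lever_a, lever_b, lever_c below 0.08 rad and distance of each of bottle, cup, mould, brush from where it was at the start of the episode below 0.03 m); the robot touches nothing.
It fails at once if the valve that was already shut is opened (lever past 0.2 rad) (value of joint lever_c above 0.2 rad).
It fails at once if the bottle is lifted, carried, tipped over or shoved more than 30 mm (distance of bottle from where it was at the start of the episode above 0.03 m or angle between bottle's own z axis and vertical above 0.5 rad).
It fails at once if the mug is lifted, carried, tipped over or shoved more than 30 mm (distance of cup from where it was at the start of the episode above 0.03 m or angle between cup's own z axis and vertical above 0.5 rad).
It fails at once if the mould is lifted, carried, tipped over or shoved more than 30 mm (distance of mould from where it was at the start of the episode above 0.03 m or angle between mould's own z axis and vertical above 0.5 rad).
It fails at once if the brush is lifted, carried, tipped over or shoved more than 30 mm (distance of brush from where it was at the start of the episode above 0.03 m or angle between brush's own z axis and vertical above 0.5 rad).
It also fails if it takes over 51 s, if anything falls off the work surface, if the arm or the gripper's body presses on something with over 40 N, if the wrist force passes 120 N, or if a joint passes its speed limit or range.

ROBOT

A 6-joint arm with a two-finger parallel gripper is mounted at the origin on the work surface. World frame = base frame: x ahead of the robot, y to its left, z up, the work surface at z = 0. Lengths are in m, angles in degrees, forces in N, time in s.
With the tool pointing down it reaches from about 0.375 to 0.9 m from the base axis. Payload 3.1 kg.
Tool frame: the origin (TCP) lies on the centre line of the jaws, within the pads' length; the fingertips stand 19 mm ahead of it and the grasp point (between the pads) is the TCP (tips_ahead is the distance from the TCP to the fingertips, in m); z points along the fingers, y is the line along which they close (so a half turn about z gives the same grasp; the last joint's range is limited). The gripper opens to 87 mm and grips with 3 to 60 N. Pads are 19 mm wide; open, the fingers measure 117 mm over their backs; the gripper's body (75 mm by 190 mm) begins 51 mm behind the grasp point.
Start: joints at [-78.81, 30.224, 82.088, -0, 67.689, -10.227], TCP at [0.228, -0.582, 0.206] pointing down, gripper open.
Joint ranges: [-176.69, 176.69], [-43.24, 126.21], [12.49, 139.97], [-82, 262], [0, 151.66], [-163.58, 163.58]. Speed limits (degrees/s): [159.86, 159.86, 180, 180, 180, 180].

INTERFACE

Orientations are given as a 3x3 rotation matrix whose columns are the frame's x, y, z axes.
In Python, from rig import read_state, capture, hand_in, trace, landmark_of, tips_ahead gives the robot as it stands.
- The arm moves only by the shell command python3 -m jog 'ROWS'. ROWS is JSON, a list of rows, each an object of numbers: "tx", "ty", "tz": the shift along the tool's x, y, z in cm; "roll": the turn about the tool's z in rad; "jaw": the opening, from 0 (shut) to 1 (fully open). A call has 1 to 8 rows; each row shifts and turns the commanded pose from where the row before left it, along the tool's axes as they then stand; what a row does not reach is not made up. A row lasts 1/10 s, in which the tool goes at most 50 mm and 8.59 degrees, less where a joint would pass 70% of its speed; a pose out of reach is approached as far as the arm can. A call with a gripper value outside its range is refused whole. The fingers move at their own pace and stop on an object; the grip force is fixed at half the most. Time passes only in rows, so rows that do not move let the fingers close. It gives the time, the measured TCP pose, the force, the opening and the grip force at its end, in the units of the state.
- read_state(): the state, without advancing time (a new reading comes with each control period).
- capture(name): name is "scene" or "top"; returns a dict with "img" (400x640x3 uint8, red, green, blue), "vertical_fov" (degrees; the focal length in pixels is half the picture's height over the tangent of half this angle, whatever the lens; pixels are square), "cx", "cy" (the principal point, pixels), "k1" (the pictures are not rectified: a ray, as slopes to the right and down, at radius r is drawn at 1 + k1 r^2 times it, then the intrinsics apply), "cam_to_world" (4x4, takes a point from camera to world coordinates). Camera axes: x right, y up, looking along -z (the intrinsics and any distortion apply to the point x, -y, -z); pixel columns grow to the right and rows downward; lengths in m; the calibration is good to about 2 mm. A picture is of the moment at which its call begins. There is no depth.
- hand_in(): hands the job in; it is judged then, once.
Trained networks look in the newest picture that a camera, given by its name, has taken for a name from the list of things; names that differ only in an ending like _2 or _b are one class to them, and where a whole thing is asked for, a point or a joint stands for the part that bears it (a point fixed in the world has none). Each returns a list of dicts, best first, with "p" (0 to 1); they miss things now and then, are a little off and sometimes report something else, mostly with a low value. They report only what shows in the picture. A call takes as long as a camera call.
- trace(camera, thing): "pixels" (400x640 bool, what is visible of it) and "bbox" ([left, top, width, height] in pixels, round what is visible of it).
- landmark_of(camera, thing): "point" ([row, column] in pixels: a listed point, or the origin of a listed thing).
The state is a dict: "time_s": time; "joint_positions": joint angles; "qvel": joint speeds; "tau": joint torques, N m; "position": TCP position; "tcp_rot": TCP orientation; "force": force on the tool from outside, world axes, zero at the start; "moment": the same for the moment, N m; "opening": opening from 0.0 (shut) to 1.0 (fully open); "grasp_force": force on a finger pad.
Only numpy, scipy, OpenCV 4.12 (cv2) and the standard library are available. Lean on these libraries where they do the work, as an engineer would, in place of code of your own. Each camera call takes 0.05 s, during which the arm holds its last target. There are 200 camera calls.

## Working session

There is one attempt and no reset: what is moved stays moved. The work goes in short steps, Python scripts to look and compute and a shell command to move; the robot and the scene stay as the last step left them, time stands still between calls to the robot, and variables do not carry over. Pictures are saved under pics/ and viewed, at most 10 in all, crops included, and the job is handed in when it is done.

```bash
mkdir -p pics; cat > h.py <<'E'
import numpy as np,cv2
from rig import *
def ray(c,p):
    f=200/np.tan(np.radians(c["vertical_fov"])/2)
    K=np.array([[f,0,c["cx"]],[0,f,c["cy"]],[0,0,1]])
    u=cv2.undistortPoints(np.array([[[p[1],p[0]]]],float),K,np.array([c["k1"],0,0,0,0.]))[0,0]
    # model: distorted = u*(1+k1 r^2) 
    T=np.array(c["cam_to_world"]); return T[:3,3],T[:3,:3]@np.array([u[0],-u[1],-1])
def at(c,p,z):
    o,d=ray(c,p); return o+d*(z-o[2])/d[2]
E
python3 - <<'E'
from h import *
for n in("top","scene"):
    c=capture(n); cv2.imwrite(f"pics/{n}0.png",c["img"][:,:,::-1])
    print(n,c["vertical_fov"],c["k1"],np.round(c["cam_to_world"],3).tolist())
    for t,z in(("valve_a",0),("lever_a_grip",.083),("manifold",0),("bottle",0),("cup",0),("mould",0),("brush",0)):
        for r in landmark_of(n,t): print(t,round(r["p"],2),np.round(r["point"]),np.round(at(c,r["point"],z),3))
s=read_state();print(s["position"],s["tcp_rot"],s["time_s"],tips_ahead)
E
```

```text
top 51.953082546324545 -0.10578962437950565 [[0.028, 0.998, -0.062, 0.533], [-0.999, 0.026, -0.028, 0.022], [-0.027, 0.062, 0.998, 0.933], [0.0, 0.0, 0.0, 1.0]]
valve_a 0.77 [208. 319.] [0.578 0.033 0.   ]
valve_a 0.76 [202. 426.] [ 0.598 -0.212  0.   ]
valve_a 0.57 [204. 372.] [ 0.592 -0.089  0.   ]
lever_a_grip 0.95 [231. 355.] [ 0.53  -0.044  0.083]
bottle 0.81 [230. 487.] [ 0.539 -0.355  0.   ]
bottle 0.31 [213. 231.] [0.563 0.234 0.   ]
cup 0.71 [214. 231.] [0.56  0.233 0.   ]
cup 0.53 [209. 317.] [0.576 0.036 0.   ]
mould 0.94 [148. 317.] [0.716 0.041 0.   ]
mould 0.35 [208. 320.] [0.58 0.03 0.  ]
brush 0.76 [287. 370.] [ 0.404 -0.089  0.   ]
scene 54.404679904444144 0.03154121304089121 [[-0.388, -0.798, 0.46, 1.044], [0.922, -0.334, 0.198, 0.217], [-0.004, 0.501, 0.866, 0.929], [0.0, 0.0, 0.0, 1.0]]
valve_a 0.82 [189. 250.] [ 0.592 -0.217  0.   ]
valve_a 0.79 [199. 292.] [ 0.575 -0.096  0.   ]
lever_a_grip 0.65 [175. 314.] [ 0.53  -0.046  0.083]
manifold 0.6 [202. 293.] [ 0.583 -0.087  0.   ]
bottle 0.8 [156. 214.] [ 0.531 -0.371  0.   ]
bottle 0.52 [203. 368.] [ 0.507  0.104 -0.   ]
cup 0.93 [233. 408.] [0.55  0.233 0.   ]
mould 0.62 [261. 317.] [0.717 0.043 0.   ]
brush 0.74 [154. 322.] [ 0.4   -0.081  0.   ]
brush 0.71 [190. 249.] [ 0.595 -0.218  0.   ]
[ 0.22822579 -0.58181311  0.2058665 ] [[ 9.30956740e-01  3.65129495e-01  7.19092626e-06]
 [ 3.65129495e-01 -9.30956740e-01 -5.81468442e-06]
 [ 4.57132848e-06  8.03883892e-06 -1.00000000e+00]] 0.8 0.019
```

```bash
python3 - <<'E'
import cv2
a=cv2.imread("pics/top0.png")[110:310,190:520]; cv2.imwrite("pics/topc.png",cv2.resize(a,(792,480),interpolation=cv2.INTER_CUBIC))
a=cv2.imread("pics/scene0.png")[100:300,180:470]; cv2.imwrite("pics/scc.png",cv2.resize(a,(797,550),interpolation=cv2.INTER_CUBIC))
E
```

```text
(no output)
```

View pics/topc.png

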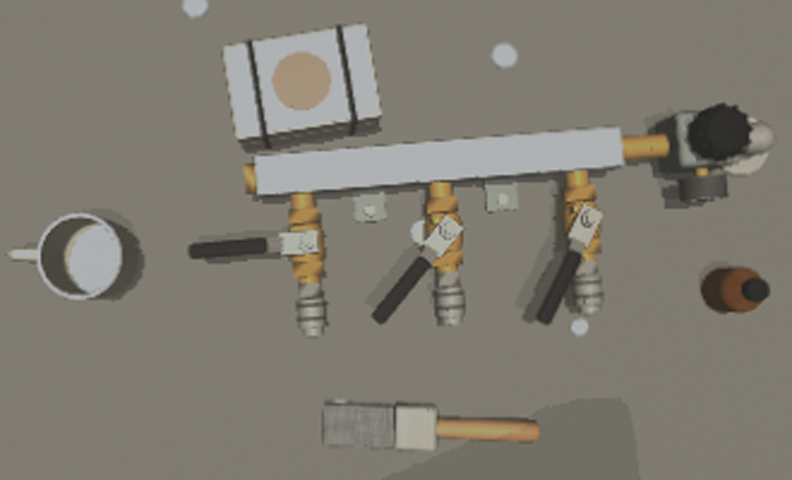

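View pics/scc.png

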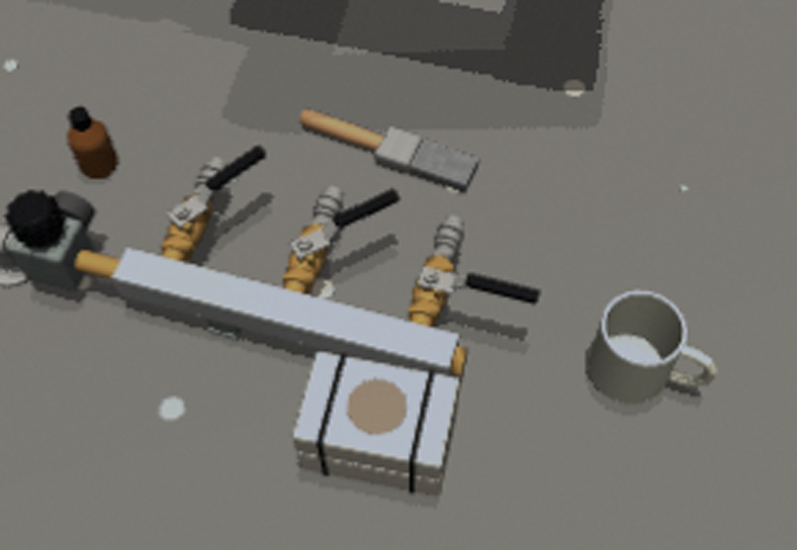

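The top view shows the left valve shut, with its lever pointing left at crop (228,247). The middle and right levers are partly open, pointing down-left at crop (400,290) and (558,287). Next I measure stems and lever angles.

```bash
python3 - <<'E'
from h import *
c=capture("top")
g=lambda x,y,z:at(c,(110+(y+.5)/2.4-.5,190+(x+.5)/2.4-.5),z)[:2]
S=np.array([g(307,243,.08),g(447,233,.08),g(590,224,.08)])
print("stems",S.round(4).tolist(),np.linalg.norm(np.diff(S,axis=0),axis=1))
d=S[0]-S[2];d/=np.linalg.norm(d);print("+y dir",d, "valve yaw",np.degrees(np.arctan2(-d[0],d[1])))
for n,zz in(("top",.088),("scene",.083)):
  cc=c if n=="top" else capture(n)
  for r in trace(n,"lever_a_grip"):
    m=r["pixels"]; q=np.argwhere(m&(cc["img"].max(2)<70))
    if len(q)<10: print("few",r["bbox"],r["p"]);continue
    P=np.array([at(cc,p,zz)[:2] for p in q]); mu=P.mean(0)
    w,V=np.linalg.eigh(np.cov(P.T)); v=V[:,1]
    k=np.argmin(np.linalg.norm(S-mu,axis=1)); v*=np.sign(v@(mu-S[k]))
    u=(mu-S[k]); f=lambda u:np.degrees(np.arctan2(d[0]*u[1]-d[1]*u[0],d@u))
    print(n,round(r["p"],2),k,len(q),"mid",mu.round(4),"r",np.linalg.norm(u).round(4),"open by stem",f(u).round(1),"by axis",f(v).round(1),"ext",np.ptp((P-mu)@v).round(3))
E
```

```text
stems [[0.5687, 0.0339], [0.5806, -0.087], [0.5917, -0.2116]] [0.12153047 0.12507396]
+y dir [-0.09319101  0.99564825] valve yaw 5.3472101855114
top 0.63 1 194 mid [ 0.5311 -0.0475] r 0.0633 open by stem 46.1 by axis 47.1 ext 0.066
scene 0.51 1 106 mid [ 0.5343 -0.0496] r 0.0595 open by stem 45.7 by axis 49.0 ext 0.069
```

```bash
python3 -m jog '[{"tx":2.74,"ty":-2.36,"jaw":0},{"tx":2.74,"ty":-2.36,"jaw":0},{"tx":2.74,"ty":-2.36,"jaw":0},{"tx":2.74,"ty":-2.36,"jaw":0},{"tx":2.74,"ty":-2.36,"jaw":0},{"tx":2.74,"ty":-2.36,"jaw":0},{"tx":2.74,"ty":-2.36,"jaw":0},{"tx":2.74,"ty":-2.36,"jaw":0}]' && python3 -m jog '[{"tx":2.74,"ty":-2.36,"jaw":0},{"tx":2.74,"ty":-2.36,"jaw":0},{"tx":2.74,"ty":-2.36,"jaw":0},{"tx":2.74,"ty":-2.36,"jaw":0},{"tx":2.74,"ty":-2.36,"jaw":0},{"tx":2.74,"ty":-2.36,"jaw":0},{"tx":2.74,"ty":-2.36,"jaw":0},{"tx":2.74,"ty":-2.36,"jaw":0}]' && python3 -m jog '[{"roll":-0.135,"jaw":0},{"roll":-0.135,"jaw":0},{"roll":-0.135,"jaw":0},{"roll":-0.135,"jaw":0},{"jaw":0},{"jaw":0}]'
```

```text
$[0]: bad value
```

```bash
python3 -m jog '[{"jaw":0.0}]'; python3 -m jog '[{"tx":0.1}]'; python3 -m jog '[{"tx":0.1,"ty":0.0,"tz":0.0,"roll":0.0,"jaw":0.0}]';python3 -m jog '[{"tx":0.1,"ty":0.0,"tz":0.0,"roll":0.0,"jaw":0.02}]'
```

```text
time_s: 1.1
position: [0.2291, -0.5815, 0.2059]
tcp_rot: [[0.931, 0.365, -0.0], [0.365, -0.931, -0.0], [-0.0, 0.0, -1.0]]
force: [-0.7, 0.5, 0.1]
opening: 0.961
grasp_force: 0.0
time_s: 1.2
position: [0.2302, -0.581, 0.2059]
tcp_rot: [[0.931, 0.365, 0.0], [0.365, -0.931, 0.0], [0.0, 0.0, -1.0]]
force: [0.3, 0.1, 0.0]
opening: 0.896
grasp_force: 0.0$[0]: bad value
$[0]: bad value
```

All five fields are required in each row.

```bash
python3 -m jog '[{"tx":2.73,"ty":-2.36,"tz":0,"roll":0,"jaw":0},{"tx":2.73,"ty":-2.36,"tz":0,"roll":0,"jaw":0},{"tx":2.73,"ty":-2.36,"tz":0,"roll":0,"jaw":0},{"tx":2.73,"ty":-2.36,"tz":0,"roll":0,"jaw":0},{"tx":2.73,"ty":-2.36,"tz":0,"roll":0,"jaw":0},{"tx":2.73,"ty":-2.36,"tz":0,"roll":0,"jaw":0},{"tx":2.73,"ty":-2.36,"tz":0,"roll":0,"jaw":0},{"tx":2.73,"ty":-2.36,"tz":0,"roll":0,"jaw":0}]' && python3 -m jog '[{"tx":2.73,"ty":-2.36,"tz":0,"roll":0,"jaw":0},{"tx":2.73,"ty":-2.36,"tz":0,"roll":0,"jaw":0},{"tx":2.73,"ty":-2.36,"tz":0,"roll":0,"jaw":0},{"tx":2.73,"ty":-2.36,"tz":0,"roll":0,"jaw":0},{"tx":2.73,"ty":-2.36,"tz":0,"roll":0,"jaw":0},{"tx":2.73,"ty":-2.36,"tz":0,"roll":0,"jaw":0},{"tx":2.73,"ty":-2.36,"tz":0,"roll":0,"jaw":0},{"tx":2.73,"ty":-2.36,"tz":0,"roll":0,"jaw":0}]' && python3 -m jog '[{"tx":0,"ty":0,"tz":0,"roll":-0.135,"jaw":0},{"tx":0,"ty":0,"tz":0,"roll":-0.135,"jaw":0},{"tx":0,"ty":0,"tz":0,"roll":-0.135,"jaw":0},{"tx":0,"ty":0,"tz":0,"roll":-0.135,"jaw":0},{"tx":0,"ty":0,"tz":0,"roll":0,"jaw":0},{"tx":0,"ty":0,"tz":0,"roll":0,"jaw":0}]'
```

```text
time_s: 2.0
position: [0.3651, -0.3243, 0.2061]
tcp_rot: [[0.931, 0.365, 0.0], [0.365, -0.931, -0.0], [0.0, 0.001, -1.0]]
force: [1.2, -1.2, -0.1]
opening: 0.172
grasp_force: 0.0
time_s: 2.8
position: [0.4996, -0.0686, 0.2061]
tcp_rot: [[0.931, 0.365, 0.001], [0.365, -0.931, -0.0], [0.0, 0.0, -1.0]]
force: [0.7, 0.1, -0.2]
opening: 0.007
grasp_force: 0.0
time_s: 3.4
position: [0.499, -0.07, 0.2059]
tcp_rot: [[0.613, 0.79, 0.0], [0.79, -0.613, -0.0], [0.0, 0.0, -1.0]]
force: [-0.2, 0.3, 0.3]
opening: 0.008
grasp_force: 0.0
```

```bash
python3 -m jog '[{"tx":0,"ty":0,"tz":2,"roll":0,"jaw":0},{"tx":0,"ty":0,"tz":2,"roll":0,"jaw":0},{"tx":0,"ty":0,"tz":2,"roll":0,"jaw":0},{"tx":0,"ty":0,"tz":2,"roll":0,"jaw":0},{"tx":0,"ty":0,"tz":2,"roll":0,"jaw":0},{"tx":0,"ty":0,"tz":1,"roll":0,"jaw":0},{"tx":0,"ty":0,"tz":0.6,"roll":0,"jaw":0},{"tx":0,"ty":0,"tz":0,"roll":0,"jaw":0}]'
python3 -m jog '[{"tx":0.5,"ty":0,"tz":0,"roll":0,"jaw":0},{"tx":0.5,"ty":0,"tz":0,"roll":0,"jaw":0},{"tx":0.5,"ty":0,"tz":0,"roll":0,"jaw":0},{"tx":0.5,"ty":0,"tz":0,"roll":0,"jaw":0}]'
python3 - <<'E'
from h import *
c=capture("top")
a=c["img"][150:260,300:460,::-1]; cv2.imwrite("pics/t1.png",cv2.resize(a,(800,550),interpolation=cv2.INTER_CUBIC))
E
```

```text
time_s: 4.2
position: [0.4987, -0.0701, 0.0895]
tcp_rot: [[0.611, 0.791, -0.001], [0.791, -0.611, 0.0], [-0.0, -0.001, -1.0]]
force: [-0.2, 0.1, 0.1]
opening: 0.006
grasp_force: 0.0
time_s: 4.6
position: [0.5118, -0.0538, 0.0904]
tcp_rot: [[0.611, 0.792, 0.001], [0.792, -0.611, -0.0], [0.0, 0.001, -1.0]]
force: [-0.9, 0.6, 0.2]
opening: 0.008
grasp_force: 0.0
```

View pics/t1.png

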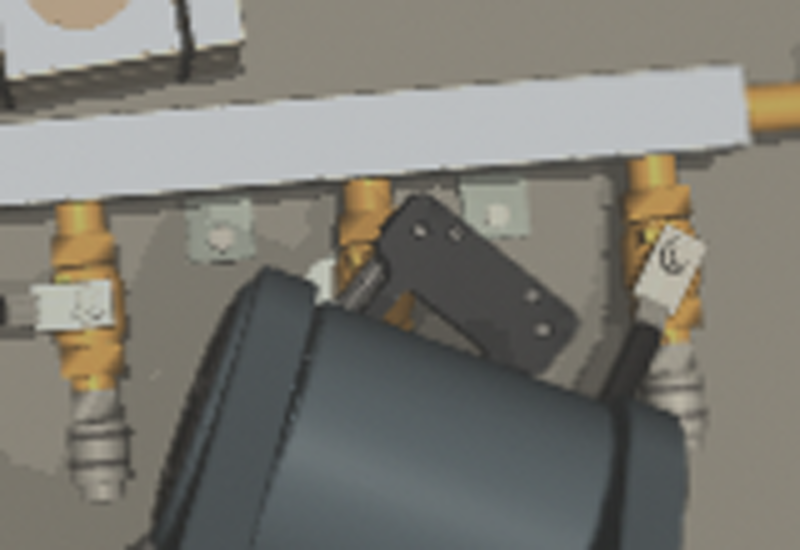

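```bash
python3 -m jog '[{"tx":0.76,"ty":-0.12,"tz":0,"roll":0.1,"jaw":0},{"tx":0.76,"ty":-0.12,"tz":0,"roll":0.1,"jaw":0},{"tx":0.76,"ty":-0.12,"tz":0,"roll":0.1,"jaw":0}]'
python3 -m jog '[{"tx":0.76,"ty":-0.12,"tz":0,"roll":0.1,"jaw":0},{"tx":0.76,"ty":-0.12,"tz":0,"roll":0.1,"jaw":0},{"tx":0.76,"ty":-0.12,"tz":0,"roll":0.1,"jaw":0}]'
```

```text
time_s: 4.95
position: [0.5242, -0.0348, 0.09]
tcp_rot: [[0.82, 0.573, -0.0], [0.573, -0.82, -0.0], [-0.0, -0.0, -1.0]]
force: [0.1, 0.0, -0.6]
opening: 0.008
grasp_force: 0.0
time_s: 5.25
position: [0.5423, -0.0204, 0.0899]
tcp_rot: [[0.952, 0.305, -0.0], [0.305, -0.952, -0.0], [-0.0, -0.0, -1.0]]
force: [0.4, -0.6, -0.5]
opening: 0.005
grasp_force: 0.0
```

```bash
python3 -m jog '[{"tx":0.76,"ty":-0.12,"tz":0,"roll":0.1,"jaw":0}]';  python3 -m jog '[{"tx":0.5,"ty":-0.08,"tz":0,"roll":0.07,"jaw":0}]'
```

```text
time_s: 5.35
position: [0.5492, -0.017, 0.0899]
tcp_rot: [[0.978, 0.209, -0.0], [0.209, -0.978, -0.0], [-0.0, -0.0, -1.0]]
force: [0.9, -0.6, -0.3]
opening: 0.004
grasp_force: 0.0
time_s: 5.45
position: [0.5543, -0.0151, 0.09]
tcp_rot: [[0.99, 0.141, 0.001], [0.141, -0.99, -0.0], [0.001, 0.0, -1.0]]
force: [-0.7, -0.3, -0.3]
opening: 0.004
grasp_force: 0.0
```

```bash
python3 - <<'E'
from h import *
c=capture("scene")
a=c["img"][130:250,220:400,::-1]; cv2.imwrite("pics/s2.png",cv2.resize(a,(798,532),interpolation=cv2.INTER_CUBIC))
c=capture("top")
for r in landmark_of("top","lever_a_grip")+landmark_of("top","valve_a"): print(r["p"],r["point"],at(c,r["point"],.083))
E
```

```text
0.61 [199.0, 425.6] [ 0.59931794 -0.1898151   0.083     ]
```

View pics/s2.png

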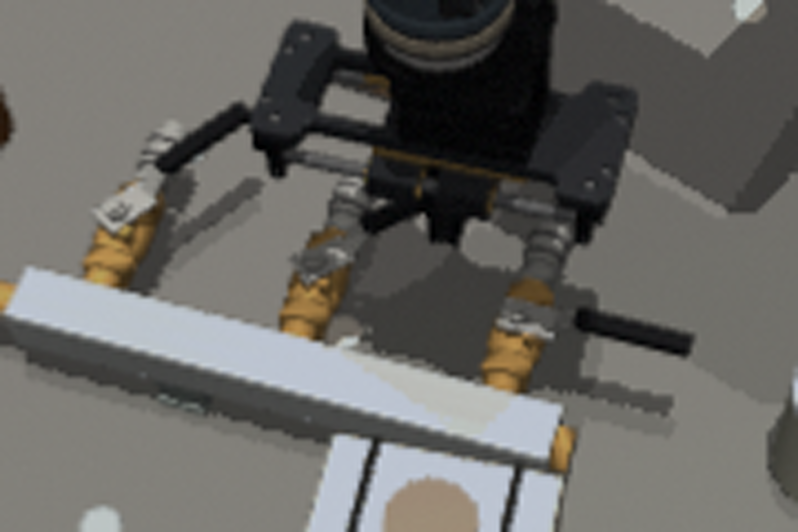

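```bash
cat >> h.py <<'E'
def proj(c,P):
    f=200/np.tan(np.radians(c["vertical_fov"])/2)
    T=np.linalg.inv(np.array(c["cam_to_world"])); q=T[:3,:3]@np.array(P)+T[:3,3]
    u=np.array([q[0],-q[1]])/-q[2]; u=u*(1+c["k1"]*(u@u)); return np.array([c["cx"]+f*u[0],c["cy"]+f*u[1]])
E
python3 - <<'E'
from h import *
c=capture("scene"); s=read_state(); print(s["position"],s["force"],s["opening"],tips_ahead)
P=np.array(s["position"])
k=lambda P:((proj(c,P)-[220,130])*4.433).round().tolist()
for dz in(0,-.019,-.03): print("tip",dz,k(P+[0,0,dz]))
S=np.array([.5806,-.087]); print("stem",k([*S,.08]))
for th in(0,10,20,47):
    h=np.radians(95.35+th)
    for r in(.033,.075,.101): print(th,r,k([*(S+r*np.array([np.cos(h),np.sin(h)])),.085]))
E
```

```text
[ 0.55327245 -0.01550065  0.08981215] [-0.19009396 -0.54820884 -1.17271198] 0.006043842192425105 0.019
tip 0 [446.0, 241.0]
tip -0.019 [447.0, 259.0]
tip -0.03 [447.0, 269.0]
stem [316.0, 247.0]
0 0.033 [369.0, 257.0]
0 0.075 [438.0, 275.0]
0 0.101 [481.0, 287.0]
10 0.033 [371.0, 248.0]
10 0.075 [443.0, 256.0]
10 0.101 [487.0, 261.0]
20 0.033 [372.0, 240.0]
20 0.075 [444.0, 237.0]
20 0.101 [488.0, 236.0]
47 0.033 [365.0, 219.0]
47 0.075 [428.0, 190.0]
47 0.101 [467.0, 172.0]
```

The view shows the middle lever unmoved (sleeve crop 365,222 to 425,200). The finger (445,243) rode over it, so its tip sits higher than expected. I'll go back along the arc and check the tip height.

```bash
python3 -m jog '[{"tx":-0.74,"ty":0.2,"tz":0,"roll":-0.1,"jaw":0},{"tx":-0.74,"ty":0.2,"tz":0,"roll":-0.1,"jaw":0},{"tx":-0.74,"ty":0.2,"tz":0,"roll":-0.1,"jaw":0},{"tx":-0.74,"ty":0.2,"tz":0,"roll":-0.1,"jaw":0},{"tx":-0.74,"ty":0.2,"tz":0,"roll":-0.1,"jaw":0},{"tx":-0.74,"ty":0.2,"tz":0,"roll":-0.1,"jaw":0},{"tx":-0.74,"ty":0.2,"tz":0,"roll":-0.1,"jaw":0},{"tx":-0.5,"ty":0.13,"tz":0,"roll":-0.07,"jaw":0}]'
python3 -m jog '[{"tx":-0.8,"ty":0,"tz":0,"roll":0,"jaw":0},{"tx":-0.8,"ty":0,"tz":0,"roll":0,"jaw":0},{"tx":0,"ty":0,"tz":0,"roll":0,"jaw":0}]'
python3 - <<'E'
from h import *
c=capture("scene"); P=np.array(read_state()["position"])
a=cv2.resize(np.ascontiguousarray(c["img"][140:210,260:360,::-1]),(800,560),interpolation=cv2.INTER_CUBIC)
for dz,col in((0,(0,255,0)),(-.019,(0,0,255))):
    cv2.circle(a,tuple(((proj(c,P+[0,0,dz])-[260,140]+.5)*8).astype(int).tolist()),4,col,-1)
cv2.imwrite("pics/s3.png",a)
E
```

```text
time_s: 6.5
position: [0.5106, -0.0548, 0.0899]
tcp_rot: [[0.608, 0.794, -0.001], [0.794, -0.608, 0.0], [-0.0, -0.001, -1.0]]
force: [0.8, -1.1, -1.1]
opening: 0.005
grasp_force: 0.0
time_s: 6.8
position: [0.5006, -0.0677, 0.0898]
tcp_rot: [[0.612, 0.791, -0.001], [0.791, -0.612, 0.0], [-0.0, -0.001, -1.0]]
force: [0.3, -0.5, -0.4]
opening: 0.011
grasp_force: 0.0
```

View pics/s3.png

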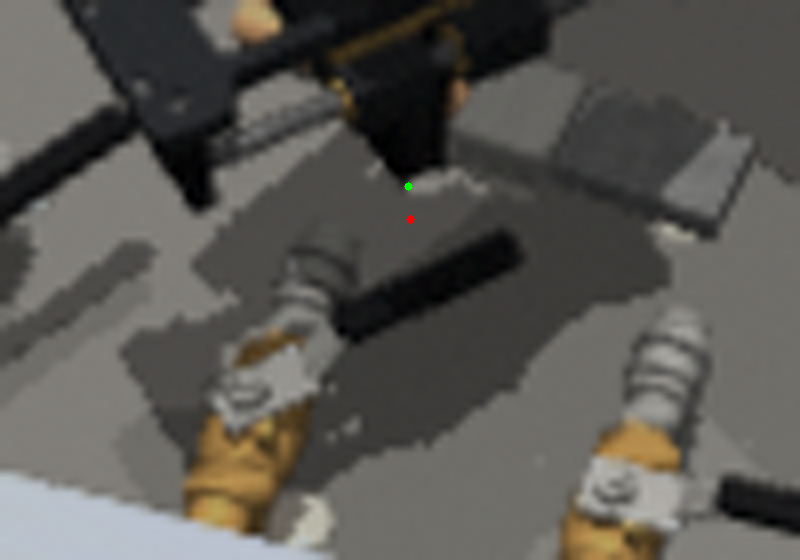

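```bash
python3 - <<'E'
from h import *
c=capture("scene"); s=read_state(); P=np.array(s["position"]);y=np.array(s["tcp_rot"])[:,1];x=np.array(s["tcp_rot"])[:,0]
k=lambda P:((proj(c,P)-[260,140]+.5)*8).round().tolist()
for yy in(-.095,.095):
  for z in(.03,.051,.07): print(yy,z,k(P+yy*y+[0,0,z]),k(P+yy*y+.02*x+[0,0,z]))
for z in(0,-.01,-.02): print(k(P+.01*x+[0,0,z]),k(P+.01*y+[0,0,z]))
print(c["img"][158:172,311].tolist())
E
```

```text
-0.095 0.03 [658.0, 18.0] [689.0, 60.0]
-0.095 0.051 [660.0, -23.0] [691.0, 19.0]
-0.095 0.07 [661.0, -62.0] [693.0, -20.0]
0.095 0.03 [139.0, 252.0] [166.0, 298.0]
0.095 0.051 [131.0, 213.0] [159.0, 259.0]
0.095 0.07 [123.0, 177.0] [152.0, 223.0]
[423.0, 209.0] [382.0, 200.0]
[424.0, 226.0] [383.0, 217.0]
[425.0, 244.0] [385.0, 235.0]
[[9, 9, 11], [7, 7, 8], [6, 4, 5], [10, 10, 10], [40, 39, 38], [118, 115, 111], [99, 98, 93], [81, 79, 76], [78, 76, 73], [77, 75, 73], [78, 76, 74], [78, 76, 73], [78, 76, 73], [77, 75, 72]]
```

The finger tip in the picture (410,182) lies about at TCP height, not 19 mm below it. I'll shift outward from the coupler and lower with force checks.

```bash
python3 -m jog '[{"tx":0,"ty":-0.6,"tz":0,"roll":0,"jaw":0},{"tx":0,"ty":0,"tz":0.5,"roll":0,"jaw":0},{"tx":0,"ty":0,"tz":0.5,"roll":0,"jaw":0},{"tx":0,"ty":0,"tz":0,"roll":0,"jaw":0}]'
python3 -m jog '[{"tx":0,"ty":0,"tz":0.6,"roll":0,"jaw":0},{"tx":0,"ty":0,"tz":0,"roll":0,"jaw":0}]'
python3 -m jog '[{"tx":0.5,"ty":0,"tz":0,"roll":0,"jaw":0},{"tx":0.5,"ty":0,"tz":0,"roll":0,"jaw":0},{"tx":0.5,"ty":0,"tz":0,"roll":0,"jaw":0},{"tx":0.4,"ty":0,"tz":0,"roll":0,"jaw":0}]'
python3 -m jog '[{"tx":0.84,"ty":-0.12,"tz":0,"roll":0.1,"jaw":0}]'
python3 -m jog '[{"tx":0.84,"ty":-0.12,"tz":0,"roll":0.1,"jaw":0}]'
```

```text
time_s: 7.3
position: [0.4963, -0.063, 0.079]
tcp_rot: [[0.61, 0.792, -0.001], [0.792, -0.61, 0.001], [-0.0, -0.001, -1.0]]
force: [0.1, 0.4, -0.5]
opening: 0.004
grasp_force: 0.0
time_s: 7.5
position: [0.4965, -0.0632, 0.0731]
tcp_rot: [[0.611, 0.792, -0.001], [0.792, -0.611, 0.0], [-0.0, -0.001, -1.0]]
force: [-0.2, -0.8, 0.5]
opening: 0.004
grasp_force: 0.0
time_s: 7.9
position: [0.509, -0.0479, 0.074]
tcp_rot: [[0.61, 0.792, 0.001], [0.792, -0.61, -0.0], [0.0, 0.001, -1.0]]
force: [0.2, -0.3, 0.3]
opening: 0.008
grasp_force: 0.0
time_s: 8.0
position: [0.5129, -0.0408, 0.074]
tcp_rot: [[0.689, 0.725, 0.0], [0.725, -0.689, -0.0], [0.0, 0.0, -1.0]]
force: [-0.5, -0.5, -0.3]
opening: 0.007
grasp_force: 0.0
time_s: 8.1
position: [0.5177, -0.0335, 0.0739]
tcp_rot: [[0.759, 0.652, -0.0], [0.652, -0.759, 0.0], [0.0, -0.0, -1.0]]
force: [0.8, -0.5, 0.6]
opening: 0.004
grasp_force: 0.0
```

```bash
python3 - <<'E'
from h import *
c=capture("scene"); P=np.array(read_state()["position"])
a=cv2.resize(np.ascontiguousarray(c["img"][140:210,260:360,::-1]),(800,560),interpolation=cv2.INTER_CUBIC)
for dz,col in((0,(0,255,0)),(-.019,(0,0,255))):
    cv2.circle(a,tuple(((proj(c,P+[0,0,dz])-[260,140]+.5)*8).astype(int).tolist()),4,col,-1)
cv2.imwrite("pics/s4.png",a)
E
```

```text
(no output)
```

View pics/s4.png

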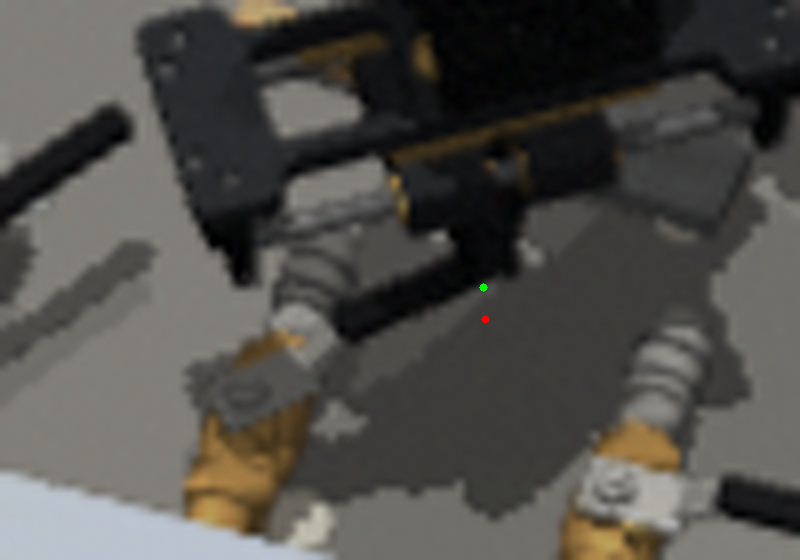

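```bash
python3 -m jog '[{"tx":-0.82,"ty":0.2,"tz":0,"roll":-0.1,"jaw":0},{"tx":-0.82,"ty":0.2,"tz":0,"roll":-0.1,"jaw":0},{"tx":-1,"ty":0,"tz":0,"roll":0,"jaw":0},{"tx":-1,"ty":0,"tz":0,"roll":0,"jaw":0},{"tx":0,"ty":0,"tz":0.6,"roll":0,"jaw":0},{"tx":0,"ty":0,"tz":0.6,"roll":0,"jaw":0},{"tx":0,"ty":0,"tz":0,"roll":0,"jaw":0}]'
python3 -m jog '[{"tx":0.5,"ty":0,"tz":0,"roll":0,"jaw":0},{"tx":0.5,"ty":0,"tz":0,"roll":0,"jaw":0},{"tx":0.5,"ty":0,"tz":0,"roll":0,"jaw":0},{"tx":0.5,"ty":0,"tz":0,"roll":0,"jaw":0}]'
python3 -m jog '[{"tx":0.84,"ty":-0.12,"tz":0,"roll":0.1,"jaw":0}]'
python3 -m jog '[{"tx":0.84,"ty":-0.12,"tz":0,"roll":0.1,"jaw":0}]'
```

```text
time_s: 8.85
position: [0.4957, -0.0638, 0.0609]
tcp_rot: [[0.611, 0.791, -0.002], [0.791, -0.611, 0.001], [-0.0, -0.002, -1.0]]
force: [-1.3, -0.2, 0.5]
opening: 0.005
grasp_force: 0.0
time_s: 9.25
position: [0.5082, -0.0484, 0.0619]
tcp_rot: [[0.609, 0.793, -0.001], [0.793, -0.609, -0.001], [-0.002, -0.0, -1.0]]
force: [-3.1, -5.3, 1.0]
opening: 0.009
grasp_force: 3.1
time_s: 9.35
position: [0.512, -0.0416, 0.0619]
tcp_rot: [[0.687, 0.726, -0.002], [0.726, -0.687, -0.002], [-0.003, -0.0, -1.0]]
force: [-2.4, -6.5, 1.5]
opening: 0.005
grasp_force: 3.3
time_s: 9.45
position: [0.5169, -0.0347, 0.0619]
tcp_rot: [[0.758, 0.653, -0.002], [0.653, -0.758, -0.002], [-0.003, 0.0, -1.0]]
force: [-3.4, -6.2, 0.5]
opening: 0.006
grasp_force: 3.2
```

Now it pushes with about 6–7 N, as expected, so I continue round.

```bash
python3 -m jog '[{"tx":0.84,"ty":-0.12,"tz":0,"roll":0.1,"jaw":0},{"tx":0.84,"ty":-0.12,"tz":0,"roll":0.1,"jaw":0},{"tx":0.84,"ty":-0.12,"tz":0,"roll":0.1,"jaw":0}]'
python3 -m jog '[{"tx":0.84,"ty":-0.12,"tz":0,"roll":0.1,"jaw":0},{"tx":0.84,"ty":-0.12,"tz":0,"roll":0.1,"jaw":0}]'
python3 -m jog '[{"tx":0.4,"ty":-0.06,"tz":0,"roll":0.05,"jaw":0}]'
```

```text
time_s: 9.75
position: [0.5349, -0.0173, 0.0619]
tcp_rot: [[0.917, 0.4, -0.003], [0.4, -0.917, -0.002], [-0.004, 0.001, -1.0]]
force: [-3.3, -5.9, 0.4]
opening: 0.002
grasp_force: 3.0
time_s: 9.95
position: [0.5488, -0.0086, 0.0617]
tcp_rot: [[0.978, 0.21, -0.005], [0.21, -0.978, -0.001], [-0.005, 0.0, -1.0]]
force: [-5.1, -4.7, 1.2]
opening: 0.004
grasp_force: 2.7
time_s: 10.05
position: [0.5528, -0.0069, 0.0616]
tcp_rot: [[0.987, 0.162, -0.005], [0.162, -0.987, -0.001], [-0.005, 0.0, -1.0]]
force: [-4.5, -3.7, 2.6]
opening: 0.005
grasp_force: 2.5
```

```bash
python3 -m jog '[{"tx":0.4,"ty":-0.04,"tz":0,"roll":0.04,"jaw":0}]'
python3 -m jog '[{"tx":0.3,"ty":0,"tz":0,"roll":0.03,"jaw":0}]'
python3 -m jog '[{"tx":0.3,"ty":0,"tz":0,"roll":0,"jaw":0}]'
python3 -m jog '[{"tx":0.3,"ty":0,"tz":0,"roll":0,"jaw":0}]'
```

```text
time_s: 10.15
position: [0.5561, -0.0057, 0.0616]
tcp_rot: [[0.992, 0.123, -0.006], [0.123, -0.992, -0.001], [-0.006, -0.0, -1.0]]
force: [-4.9, -2.6, 3.3]
opening: 0.005
grasp_force: 2.6
time_s: 10.25
position: [0.5582, -0.0049, 0.0616]
tcp_rot: [[0.996, 0.094, -0.008], [0.094, -0.996, 0.0], [-0.008, -0.001, -1.0]]
force: [-9.4, -2.7, 5.5]
opening: 0.001
grasp_force: 4.8
time_s: 10.35
position: [0.5582, -0.0048, 0.0614]
tcp_rot: [[0.995, 0.096, -0.014], [0.096, -0.995, -0.0], [-0.014, -0.001, -1.0]]
force: [-14.0, -5.6, 10.3]
opening: 0.005
grasp_force: 7.0
time_s: 10.45
position: [0.5583, -0.0047, 0.0614]
tcp_rot: [[0.995, 0.097, -0.02], [0.097, -0.995, -0.0], [-0.02, -0.002, -1.0]]
force: [-18.4, -7.4, 14.6]
opening: 0.007
grasp_force: 9.6
```

At the stop. Backing off, rising, and checking while measuring the right lever.

```bash
python3 -m jog '[{"tx":-1,"ty":0,"tz":0,"roll":0,"jaw":0},{"tx":-2,"ty":0,"tz":0,"roll":0,"jaw":0},{"tx":0,"ty":0,"tz":3,"roll":0,"jaw":0}]' >/dev/null 2>&1 & wait; echo
python3 -m jog '[{"tx":0,"ty":0,"tz":-3,"roll":0,"jaw":0}]'; python3 -c "
from rig import *;print(read_state()['force'],read_state()['position'])"
```

```text
time_s: 10.85
position: [0.5301, -0.0059, 0.0519]
tcp_rot: [[0.995, 0.093, -0.022], [0.093, -0.996, 0.005], [-0.022, -0.007, -1.0]]
force: [-1.2, -0.0, -0.9]
opening: 0.004
grasp_force: 0.0
[-1.22658437 -0.00358417 -0.92276879] [ 0.53007941 -0.00587625  0.05192801]
```

I entered the wrong z sign for one row, so the tool dipped 3 cm in clear space; there was no contact force. Now I raise it properly.

```bash
python3 -m jog '[{"tx":0,"ty":0,"tz":-2,"roll":0,"jaw":0},{"tx":0,"ty":0,"tz":-3,"roll":0,"jaw":0},{"tx":0,"ty":0,"tz":-3,"roll":0,"jaw":0},{"tx":-2,"ty":0,"tz":-3,"roll":0,"jaw":0},{"tx":-4,"ty":0,"tz":-1,"roll":0,"jaw":0},{"tx":-4,"ty":0,"tz":0,"roll":0,"jaw":0},{"tx":0,"ty":0,"tz":0,"roll":0,"jaw":0}]'
python3 - <<'E'
from h import *
S=np.array([[.5687,.0339],[.5806,-.087],[.5917,-.2116]])
d=np.array([-.0932,.9956])
for n in("scene","top"):
  c=capture(n); im=c["img"]
  x0,y0,w,h=(230,130,200,140) if n=="scene" else (260,150,200,140)
  cv2.imwrite(f"pics/{n}5.png",cv2.resize(im[y0:y0+h,x0:x0+w,::-1],(800,560),interpolation=cv2.INTER_CUBIC))
  for r in landmark_of(n,"lever_a_grip"):
    q=at(c,r["point"],.083)[:2];k=np.argmin(np.linalg.norm(S-q,axis=1));u=q-S[k]
    print(n,round(r["p"],2),q.round(4),k,np.linalg.norm(u).round(4),np.degrees(np.arctan2(d[0]*u[1]-d[1]*u[0],d@u)).round(1))
  if n=="scene":
    P=[]
E
```

```text
time_s: 11.55
position: [0.4314, -0.0153, 0.1817]
tcp_rot: [[0.996, 0.093, -0.007], [0.093, -0.996, 0.002], [-0.006, -0.003, -1.0]]
force: [0.2, -0.6, -0.2]
opening: 0.008
grasp_force: 0.0
scene 0.64 [ 0.5767 -0.0177] 0 0.0523 -176.6
top 0.69 [ 0.5803 -0.0146] 0 0.0499 -171.9
```

View pics/scene5.png

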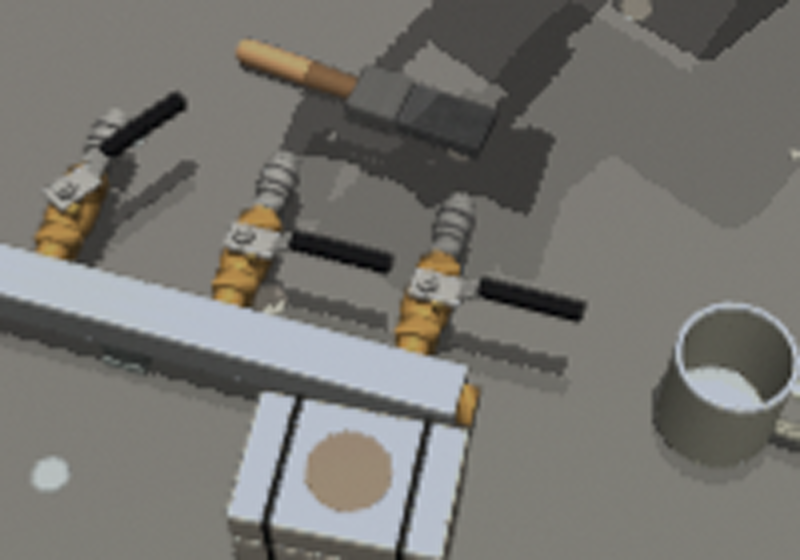

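The middle lever (crop 290,240 → 390,265) is now parallel to the shut left one, and the brush and mug are in place. The right lever sleeve runs (107,148) → (180,100).

```bash
python3 - <<'E'
from h import *
c=capture("scene"); d=np.array([-.0932,.9956])
g=lambda x,y:at(c,(130+y/4-.4,230+x/4-.4),.083)[:2]
A,B,N=g(107,148),g(180,100),g(66,191)
f=lambda u:np.degrees(np.arctan2(d[0]*u[1]-d[1]*u[0],d@u)).round(1)
print(A,B,N,f(B-A),f(B-N)); S=np.array([.5917,-.2116]); th=np.radians(f(B-A)); print("stem->mid",f((A+B)/2-S))
for deg in(60,64):
  h=np.radians(5.35+deg); o=np.array([-np.sin(h),np.cos(h)]); t=np.array([np.cos(h),np.sin(h)])
  print(deg,S+.081*o-.018*t,S+.081*o-.036*t)
E
```

```text
[ 0.5635946  -0.19748991] [ 0.50930097 -0.17072487] [ 0.60436382 -0.20591261] 58.4 64.3
stem->mid 58.2
60 [ 0.51057399 -0.1941767 ] [ 0.50306666 -0.21053641]
64 [ 0.50955623 -0.19987821] [ 0.50320837 -0.21672175]
```

```bash
python3 -m jog '[{"tx":0.87,"ty":3.39,"tz":0,"roll":0,"jaw":0},{"tx":0.87,"ty":3.39,"tz":0,"roll":0,"jaw":0},{"tx":0.87,"ty":3.39,"tz":0,"roll":0,"jaw":0},{"tx":0.87,"ty":3.39,"tz":0,"roll":0,"jaw":0},{"tx":0.87,"ty":3.39,"tz":0,"roll":0,"jaw":0},{"tx":0.87,"ty":3.39,"tz":0,"roll":0,"jaw":0},{"tx":0,"ty":0,"tz":0,"roll":0,"jaw":0}]'
python3 -m jog '[{"tx":0,"ty":0,"tz":0,"roll":-0.13,"jaw":0},{"tx":0,"ty":0,"tz":0,"roll":-0.13,"jaw":0},{"tx":0,"ty":0,"tz":0,"roll":-0.13,"jaw":0},{"tx":0,"ty":0,"tz":0,"roll":-0.13,"jaw":0},{"tx":0,"ty":0,"tz":0,"roll":-0.13,"jaw":0},{"tx":0,"ty":0,"tz":0,"roll":-0.13,"jaw":0},{"tx":0,"ty":0,"tz":0,"roll":-0.13,"jaw":0},{"tx":0,"ty":0,"tz":0,"roll":-0.13,"jaw":0}]'
```

```text
time_s: 12.5
position: [0.5127, -0.2202, 0.1817]
tcp_rot: [[0.996, 0.09, 0.004], [0.09, -0.996, -0.004], [0.004, 0.004, -1.0]]
force: [-0.3, 0.6, -0.5]
opening: 0.007
grasp_force: 0.0
time_s: 13.3
position: [0.5096, -0.214, 0.1814]
tcp_rot: [[0.418, 0.909, -0.0], [0.909, -0.418, 0.001], [0.0, -0.001, -1.0]]
force: [-0.8, 0.1, 0.2]
opening: 0.003
grasp_force: 0.0
```

```bash
python3 -m jog '[{"tx":-0.5,"ty":-0.7,"tz":3,"roll":0,"jaw":0},{"tx":0,"ty":0,"tz":3,"roll":0,"jaw":0},{"tx":0,"ty":0,"tz":2.5,"roll":0,"jaw":0},{"tx":0,"ty":0,"tz":2,"roll":0,"jaw":0},{"tx":0,"ty":0,"tz":0.6,"roll":0,"jaw":0},{"tx":0,"ty":0,"tz":0,"roll":0,"jaw":0}]'
python3 -m jog '[{"tx":0,"ty":0,"tz":0.5,"roll":0,"jaw":0},{"tx":0,"ty":0,"tz":0.5,"roll":0,"jaw":0},{"tx":0,"ty":0,"tz":0.3,"roll":0,"jaw":0},{"tx":0,"ty":0,"tz":0,"roll":0,"jaw":0}]'
```

```text
time_s: 13.9
position: [0.5005, -0.2155, 0.0698]
tcp_rot: [[0.423, 0.906, -0.002], [0.906, -0.423, 0.001], [0.001, -0.002, -1.0]]
force: [-0.2, -0.3, 0.7]
opening: 0.005
grasp_force: 0.0
time_s: 14.3
position: [0.5005, -0.2163, 0.0578]
tcp_rot: [[0.423, 0.906, -0.0], [0.906, -0.423, 0.0], [0.0, -0.0, -1.0]]
force: [0.0, 0.8, -0.0]
opening: 0.007
grasp_force: 0.0
```

```bash
python3 -m jog '[{"tx":0.5,"ty":0,"tz":0,"roll":0,"jaw":0},{"tx":0.5,"ty":0,"tz":0,"roll":0,"jaw":0},{"tx":0.5,"ty":0,"tz":0,"roll":0,"jaw":0},{"tx":0.5,"ty":0,"tz":0,"roll":0,"jaw":0}]'
python3 -m jog '[{"tx":0.5,"ty":0,"tz":0,"roll":0,"jaw":0}]'
python3 -m jog '[{"tx":0.84,"ty":-0.12,"tz":0,"roll":0.1,"jaw":0}]'
python3 -m jog '[{"tx":0.84,"ty":-0.12,"tz":0,"roll":0.1,"jaw":0}]'
```

```text
time_s: 14.7
position: [0.5093, -0.1976, 0.058]
tcp_rot: [[0.423, 0.906, 0.0], [0.906, -0.423, -0.0], [0.0, 0.0, -1.0]]
force: [-0.1, 0.3, -0.1]
opening: 0.008
grasp_force: 0.0
time_s: 14.8
position: [0.5114, -0.1931, 0.0579]
tcp_rot: [[0.423, 0.906, 0.0], [0.906, -0.423, -0.0], [0.0, 0.0, -1.0]]
force: [-0.1, 1.0, 0.3]
opening: 0.007
grasp_force: 0.0
time_s: 14.9
position: [0.5132, -0.1861, 0.0579]
tcp_rot: [[0.512, 0.859, -0.001], [0.859, -0.512, -0.002], [-0.002, -0.0, -1.0]]
force: [-3.4, -5.3, 1.0]
opening: 0.002
grasp_force: 2.8
time_s: 15.0
position: [0.5161, -0.1782, 0.0579]
tcp_rot: [[0.597, 0.802, -0.002], [0.802, -0.597, -0.002], [-0.003, -0.001, -1.0]]
force: [-3.5, -4.7, 1.4]
opening: 0.004
grasp_force: 2.8
```

```bash
python3 -m jog '[{"tx":0.84,"ty":-0.12,"tz":0,"roll":0.1,"jaw":0},{"tx":0.84,"ty":-0.12,"tz":0,"roll":0.1,"jaw":0},{"tx":0.84,"ty":-0.12,"tz":0,"roll":0.1,"jaw":0},{"tx":0.84,"ty":-0.12,"tz":0,"roll":0.1,"jaw":0}]'
python3 -m jog '[{"tx":0.84,"ty":-0.12,"tz":0,"roll":0.1,"jaw":0},{"tx":0.84,"ty":-0.12,"tz":0,"roll":0.1,"jaw":0},{"tx":0.84,"ty":-0.12,"tz":0,"roll":0.1,"jaw":0}]'
python3 -m jog '[{"tx":0.4,"ty":-0.06,"tz":0,"roll":0.05,"jaw":0}]'
```

```text
time_s: 15.4
position: [0.5346, -0.1501, 0.0578]
tcp_rot: [[0.862, 0.507, -0.006], [0.507, -0.862, 0.001], [-0.005, -0.003, -1.0]]
force: [-5.7, -2.5, 3.4]
opening: 0.007
grasp_force: 2.8
time_s: 15.7
position: [0.5546, -0.135, 0.0574]
tcp_rot: [[0.973, 0.229, -0.009], [0.229, -0.973, 0.003], [-0.008, -0.005, -1.0]]
force: [-6.6, -0.1, 2.9]
opening: 0.006
grasp_force: 2.9
time_s: 15.8
position: [0.5586, -0.1331, 0.0573]
tcp_rot: [[0.983, 0.181, -0.009], [0.181, -0.983, 0.003], [-0.008, -0.005, -1.0]]
force: [-5.5, 0.4, 3.4]
opening: 0.005
grasp_force: 2.7
```

```bash
python3 -m jog '[{"tx":0.4,"ty":-0.04,"tz":0,"roll":0.04,"jaw":0}]'
python3 -m jog '[{"tx":0.4,"ty":0,"tz":0,"roll":0.04,"jaw":0}]'
python3 -m jog '[{"tx":0.3,"ty":0,"tz":0,"roll":0,"jaw":0}]'
python3 -m jog '[{"tx":0.3,"ty":0,"tz":0,"roll":0,"jaw":0}]'
```

```text
time_s: 15.9
position: [0.562, -0.1319, 0.0571]
tcp_rot: [[0.99, 0.143, -0.009], [0.143, -0.99, 0.004], [-0.009, -0.005, -1.0]]
force: [-5.0, 3.0, 3.4]
opening: 0.0
grasp_force: 2.7
time_s: 16.0
position: [0.5655, -0.131, 0.0569]
tcp_rot: [[0.995, 0.103, -0.01], [0.103, -0.995, 0.004], [-0.01, -0.005, -1.0]]
force: [-6.0, 2.6, 2.2]
opening: 0.001
grasp_force: 2.7
time_s: 16.1
position: [0.5685, -0.1306, 0.0568]
tcp_rot: [[0.995, 0.104, -0.01], [0.104, -0.995, 0.004], [-0.01, -0.005, -1.0]]
force: [-5.5, 2.9, 1.5]
opening: 0.002
grasp_force: 2.7
time_s: 16.2
position: [0.5713, -0.1302, 0.0567]
tcp_rot: [[0.994, 0.105, -0.011], [0.105, -0.995, 0.005], [-0.01, -0.006, -1.0]]
force: [-6.2, 3.3, 2.0]
opening: 0.003
grasp_force: 2.8
```

```bash
python3 -m jog '[{"tx":0.3,"ty":0,"tz":0,"roll":0,"jaw":0}]'
python3 -m jog '[{"tx":0.3,"ty":0,"tz":0,"roll":0,"jaw":0}]'
```

```text
time_s: 16.3
position: [0.5716, -0.13, 0.0566]
tcp_rot: [[0.994, 0.106, -0.017], [0.106, -0.994, 0.005], [-0.016, -0.006, -1.0]]
force: [-14.2, -0.7, 8.3]
opening: 0.008
grasp_force: 7.5
time_s: 16.4
position: [0.5716, -0.1299, 0.0566]
tcp_rot: [[0.994, 0.107, -0.023], [0.107, -0.994, 0.005], [-0.022, -0.007, -1.0]]
force: [-20.8, -3.2, 12.7]
opening: 0.006
grasp_force: 10.4
```

At the stop. Backing off, rising (negative tz), and checking.

```bash
python3 -m jog '[{"tx":-1.5,"ty":0,"tz":0,"roll":0,"jaw":0},{"tx":-2,"ty":0,"tz":0,"roll":0,"jaw":0},{"tx":0,"ty":0,"tz":-3,"roll":0,"jaw":0},{"tx":0,"ty":0,"tz":-4,"roll":0,"jaw":0},{"tx":-2,"ty":0,"tz":-4,"roll":0,"jaw":0},{"tx":-4,"ty":0,"tz":-1,"roll":0,"jaw":0},{"tx":-3,"ty":0,"tz":0,"roll":0,"jaw":0},{"tx":0,"ty":0,"tz":0,"roll":0,"jaw":0}]'
python3 - <<'E'
from h import *
c=capture("scene"); cv2.imwrite("pics/s6.png",cv2.resize(c["img"][120:280,200:430,::-1],(799,556),interpolation=cv2.INTER_CUBIC))
for n in("scene","top"):
  capture(n)
  for t in("bottle","cup","mould","brush"): print(n,t,[np.round(r["point"]).tolist() for r in landmark_of(n,t)[:1]])
E
```

```text
time_s: 17.2
position: [0.4535, -0.144, 0.1782]
tcp_rot: [[0.995, 0.102, -0.004], [0.102, -0.995, 0.002], [-0.003, -0.002, -1.0]]
force: [-0.8, -0.1, 0.5]
opening: 0.01
grasp_force: 0.0
scene bottle [[159.0, 214.0]]
scene cup [[235.0, 409.0]]
scene mould [[261.0, 318.0]]
scene brush [[154.0, 320.0]]
top bottle [[230.0, 489.0]]
top cup [[213.0, 234.0]]
top mould []
top brush [[286.0, 370.0]]
```

View pics/s6.png

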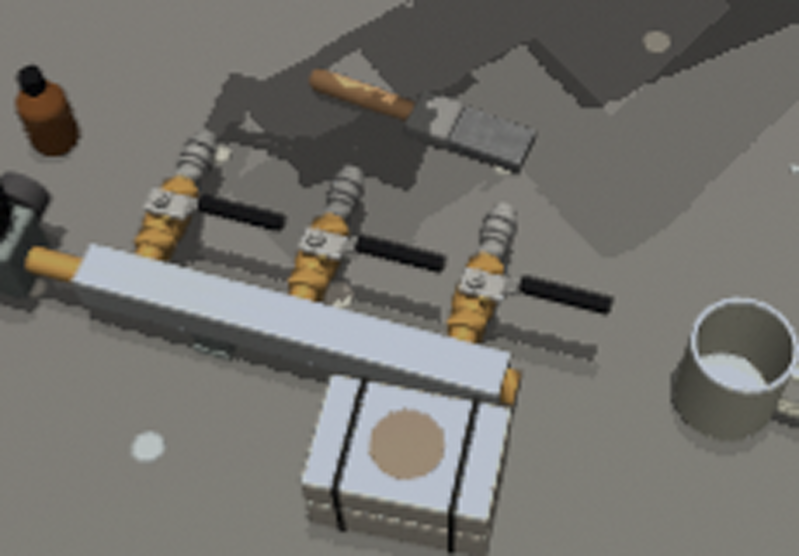

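All three levers are parallel and square across their outlets (sleeves near (242,213), (400,253) and (565,295)). The bystanders have not moved.

```bash
python3 -c "from rig import *;print(hand_in())"
```

```text
the job is handed in; nothing more can be done
None
```

I pushed the two open valves (middle and right) shut against their stops; the left one was already shut, the bottle, mug, mould and brush stayed put, and I handed the job in at about 17 s (it returned no verdict).

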